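# Put the silver rotor away and shut the parts drawer

### The arm

A 7-joint arm with a two-finger parallel gripper is mounted at the origin on the work surface. World frame = base frame: x ahead of the robot, y to its left, z up, the work surface at z = 0. Lengths are in mm, angles in rad, forces in N, time in s.
With the tool pointing down it reaches from about 400 to 875 mm from the base axis. Payload 4.4 kg.
Tool frame: the origin (TCP) lies at the very end of the fingers, on their centre line; the grasp point (between the pads) lies 19 mm behind it; z points along the fingers, y is the direction in which the jaws open and shut (so a half turn about z gives the same grasp; the last joint's range is limited). The gripper opens to 85 mm and grips with 20 to 120 N. Pads are 22 mm wide; open, the fingers measure 114 mm over their backs; the gripper's body (76 mm by 85 mm) begins 54 mm behind the grasp point. The pads swing forward as they close: fully open they stand 13 mm farther back than shut.
Start: joints at [-1.267, 0.628, 0.038, 1.517, -0.027, 0.996, -0.02], TCP at [234.906, 606.083, 231.313] pointing down, gripper open.
Joint ranges: [-3.06, 3.06], [-0.37, 2.12], [-1.25, 1.32], [0.18, 2.47], [-1.1, 4.24], [0.23, 1.98], [-2.94, 2.94]. Speed limits (rad/s): [2.57, 2.57, 3.14, 3.14, 3.14, 3.14, 3.14].

### API

Orientations are given as [roll, pitch, yaw] about the fixed x, y, z axes, in that order (R = Rz(yaw) Ry(pitch) Rx(roll)).
In Python, from cell import read_state, get_image, finish_job gives the robot as it stands.
- The arm moves only by the tool carry_out, never from a script. Its argument "series" is a list that holds one entry, the list of rows, each a list of 7 numbers: the shift along the tool's x, y, z in cm, then the turn, a rotation vector about the tool's x, y, z in rad, then the finger opening in cm, from 0 to 8.54. In form: [[[x, y, z, wx, wy, wz, grip], ...]]. A call has 1 to 5 rows; each row is the pose to reach, as a shift and turn from the pose commanded when the call began, along the tool's axes at that moment; what a row does not reach only later rows make up. A row lasts 1/12 s, in which the tool goes at most 41.7 mm and 7.16 degrees, less where a joint would pass 70% of its speed; a pose out of reach is approached as far as the arm can. A call with a gripper value outside its range is refused whole. The fingers move at their own pace and stop on an object; the grip force is fixed at half the most. Time passes only in rows, so rows that repeat a pose let the fingers close. It gives the time, the measured TCP pose, the force and the opening at its end, in the units of the state.
- read_state(): the state, without advancing time (a new reading comes with each control period).
- get_image(name): name is "scene" or "top" or "wrist"; returns a dict with "img" (400x640x3 uint8, blue, green, red), "z_map" (400x640 float32, mm along the optical axis (not along the pixel's ray), 0 where there is no reading), "mtx" (3x3 intrinsics, pixels), "T" (4x4, takes a point from camera to world coordinates); the wrist camera has in their place "T_tool_cam" (4x4, takes a point from camera to tool coordinates, whose origin is the TCP and whose axes are the flange's). Camera axes: x right, y down, z forward; pixel columns grow to the right and rows downward; lengths in mm; the calibration is good to about 2 mm. A picture is of the moment at which its call begins: read the wrist's pose just before it.
- finish_job(): hands the job in, once; it reports no verdict.
The state is a dict: "clock": time; "qpos": joint angles; "qd": joint speeds; "tau": joint torques, N m; "eef_pos": TCP position; "tool_rot": TCP orientation; "force": force on the tool from outside, world axes, zero at the start; "torque": the same for the moment, N m; "width": finger opening in mm.
Only numpy, scipy, OpenCV 4.12 (cv2) and the standard library are available. Lean on these libraries where they do the work, as an engineer would, in place of code of your own. Each camera call takes 0.05 s, during which the arm holds its last target.

### The job

Put the silver helicopter rotor (not the black one) into the open drawer of the small wooden parts box, then push the drawer fully shut with the rotor inside it. Let go of everything at the end.

Things in the scene. Friction and masses are not known exactly. Their poses are not given: they have to be found in the camera images.
- rotor_center (a point): Silver diecast rotor, 80 g, loose, upside down: upright round mast 16 mm across, 50 mm tall (grip it from above, any yaw), hub disc 28 mm across, 10 mm tall at its foot, four flat blades 4 mm thick, tips 40 mm from the axis, at the bottom. Point: on the mast's axis, half-way up, 25 mm over what it stands on; z up. A black rotor of the same shape is a bystander.
- drawer_in (a point): Set-down point on the drawer's floor, 13 mm above the desk, mid-width, 60 mm behind its front's inner face; moves with it. x: level, the way it is pushed shut; z up. White tray, inside 160 mm wide (y), 177 mm long; walls' tops 64 mm, blue front's top 86 mm above the desk. Plywood box fixed, 190 wide, 90 mm tall, its front at least 61 mm beyond this point at the start; a standing rotor fits inside.
- drawer_handle (a point): Centre of the drawer's level steel bar handle, 10 mm thick, 90 mm long along y, 50 mm above the desk, 28 mm in front of the blue front's outer face and 100 mm to the -x side of point drawer_in; same axes. Pushing the bar or the blue front along x shuts the drawer.
- drawer (a joint): How far the drawer is open, in m: 0 is fully shut against a stop; 0.125 to 0.15 at the start. It slides straight with about 1.5 N of friction and stays where it is left.
There are look-alikes about, which are no part of the job. Several things look just like the part that bears rotor_center: the one meant starts farthest from the robot's base.

How it is judged:
By the outcome, as a careful person would: the job done as asked, in the order asked, and still so for the second after the job is handed in, with the robot touching nothing.
It also fails if it takes over 48 s, if anything falls off the work surface, if the arm or the gripper's body presses on something with over 40 N, if the wrist force passes 120 N, or if a joint passes its speed limit or range.

## Working session

There is one attempt and no reset: what is moved stays moved. The work goes in short steps, Python scripts to look and compute and a tool call to move; the robot and the scene stay as the last step left them, time stands still between calls to the robot, and variables do not carry over. Pictures are saved under pics/ and viewed, and the job is handed in when it is done.

Besides the shell and the picture viewer there is one more tool, called after "Request:" in YAML: its name, and indented under it one key for each argument. carry_out: Moves the arm, as the interface text tells. Its arguments: {"type":"object","properties":{"series":{"type":"array","items":{"type":"array","items":{"type":"array","items":{"type":"number"}}}}},"required":["series"]}

```bash
mkdir -p pics; ls; python3 - <<'E'
from cell import *
import cv2,numpy as np
s=read_state();print({k:np.round(v,3).tolist() for k,v in s.items()})
for n in ("scene","top"):
    d=get_image(n);cv2.imwrite(f"pics/{n}0.png",d["img"]);np.savez(f"{n}0.npz",**d)
    print(n,d["mtx"].round(1).tolist(),d["T"].round(2).tolist())
E
```

```text
pics
{'clock': 0.0, 'qpos': [-1.267, 0.629, 0.038, 1.518, -0.027, 0.996, -0.02], 'qd': [-0.0, 0.0, 0.001, -0.001, 0.001, 0.001, 0.0], 'tau': [0.001, -56.341, 1.227, -19.344, 0.011, 0.011, -0.0], 'eef_pos': [234.651, 605.504, 230.398], 'tool_rot': [-3.14, -0.0, 2.772], 'force': [0.652, -0.401, 0.031], 'torque': [0.042, -0.02, -0.008], 'width': 84.835}
scene [[503.7, 0.0, 323.3], [0.0, 503.7, 193.6], [0.0, 0.0, 1.0]] [[-0.32, 0.72, -0.62, 1265.98], [0.95, 0.23, -0.22, 107.57], [-0.01, -0.66, -0.75, 891.71], [0.0, 0.0, 0.0, 1.0]]
top [[497.3, 0.0, 319.3], [0.0, 497.3, 195.9], [0.0, 0.0, 1.0]] [[0.01, -0.99, 0.13, 440.07], [-1.0, -0.01, 0.01, -111.72], [-0.01, -0.13, -0.99, 1202.46], [0.0, 0.0, 0.0, 1.0]]
```

View pics/scene0.png

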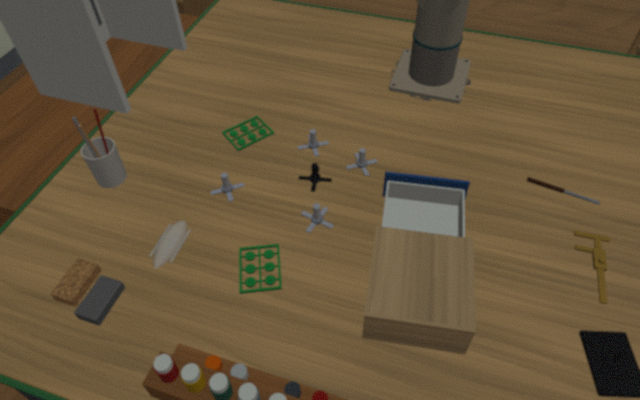

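View pics/top0.png

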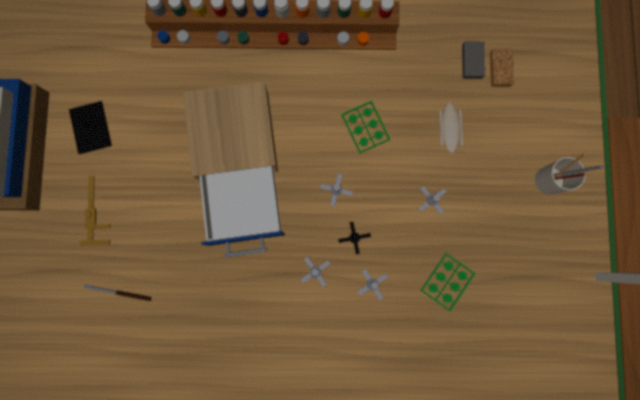

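```bash
cat > h.py <<'E'
import numpy as np,cv2
def ray(d,u,v,z):
    K,T=d["mtx"],d["T"]; r=T[:3,:3]@np.linalg.solve(K,[u,v,1.0]); o=T[:3,3]
    return o+r*(z-o[2])/r[2]
def proj(d,p):
    K,T=d["mtx"],d["T"]; q=K@(T[:3,:3].T@(np.asarray(p,float)-T[:3,3])); return q[:2]/q[2]
def dep(d,u,v):
    z=d["z_map"][v,u]; K,T=d["mtx"],d["T"]; return T[:3,:3]@(np.linalg.solve(K,[u,v,1.0])*z)+T[:3,3]
def cloud(d):
    K,T=d["mtx"],d["T"]; v,u=np.mgrid[:400,:640]; z=d["z_map"]
    P=np.stack([(u-K[0,2])/K[0,0]*z,(v-K[1,2])/K[1,1]*z,z],-1); return P@T[:3,:3].T+T[:3,3]
E
python3 - <<'E'
from h import *
d=dict(np.load("top0.npz")); s=dict(np.load("scene0.npz"))
P=cloud(d);Q=cloud(s)
for u,v in [(336,188),(432,199),(315,271),(372,284),(354,237)]:
    w=P[v-18:v+19,u-18:u+19].reshape(-1,3); t=w[w[:,2]>38]; b=w[(w[:,2]>-5)]
    p0=ray(d,u,v,4);n=np.linalg.norm(Q[...,:2]-p0[:2],axis=-1)
    m=(n<25)&(Q[...,2]>38)&(Q[...,2]<60)
    print((u,v),p0.round(0),np.linalg.norm(p0[:2]).round(0),"top",len(t),t.mean(0).round(1) if len(t) else 0,w[:,2].max().round(1),"scene",m.sum(),Q[m].mean(0).round(1), proj(s,p0).round(0))
# drawer corners: blue mask
for n,D,PP in(("top",d,P),("scene",s,Q)):
    hsv=cv2.cvtColor(D["img"],cv2.COLOR_BGR2HSV)
    m=cv2.inRange(hsv,(100,120,40),(125,255,255)); k,l,st,c=cv2.connectedComponentsWithStats(m)
    for i in range(1,k):
        if st[i,4]>80:
            q=PP[l==i]; q=q[(q[:,2]>80)&(q[:,2]<92)]
            if len(q)>10: 
                print(n,st[i].tolist(),len(q),q.mean(0).round(1)); r=cv2.minAreaRect(q[:,:2].astype(np.float32)); print(r, cv2.boxPoints(r).round(0).tolist())
E
python3 -c "
import cv2
a=cv2.imread('pics/top0.png')[150:320,180:460];cv2.imwrite('pics/crop0.png',cv2.resize(a,None,fx=2.8,fy=2.8,interpolation=2))"
```

```text
(336, 188) [ 614. -144.    4.] 631.0 top 41 [ 598.6 -141.2  133.1] 1202.5 scene 59 [ 612.1 -138.8   47.5] [315. 220.]
(432, 199) [ 589. -376.    4.] 699.0 top 51 [ 562.3 -329.   252.9] 1202.5 scene 50 [ 589.9 -371.2   47.6] [225. 188.]
(315, 271) [414. -95.   4.] 424.0 top 40 [415.2 -96.1 107.4] 1202.5 scene 48 [414.  -91.8  47.4] [360. 164.]
(372, 284) [ 385. -231.    4.] 448.0 top 45 [ 393.1 -214.8  202.9] 1202.5 scene 45 [ 386.8 -226.7   47.3] [312. 145.]
(354, 237) [ 496. -188.    4.] 530.0 top 39 [ 491.  -182.6  138.5] 1202.5 scene 45 [ 496.2 -184.2   48.1] [313. 179.]
top [203, 232, 80, 13, 210] 158 [487.7  65.7  85.3]
((487.7130126953125, 67.52957153320312), (4.639862060546875, 177.92547607421875), 8.300299644470215) [[473.0, 155.0], [498.0, -21.0], [503.0, -20.0], [477.0, 156.0]]
scene [386, 173, 83, 17, 533] 271 [489.6  74.   84.7]
((489.5185546875, 73.41639709472656), (9.341882705688477, 176.66673278808594), 8.188444137573242) [[472.0, 160.0], [497.0, -15.0], [507.0, -13.0], [482.0, 162.0]]
```

View pics/crop0.png

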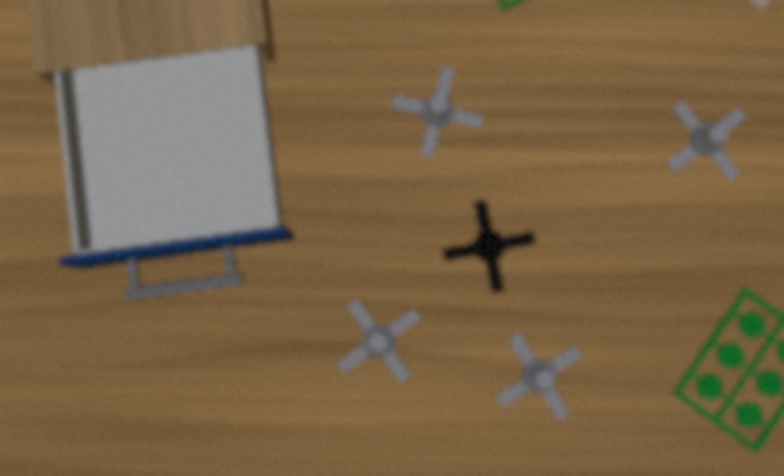

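Candidates (top view): silver rotors are at px (336,188) d=631, (432,199) d=699, (315,271) d=424 and (372,284) d=448 mm. The black rotor is at px (354,237). The farthest silver one is at px (432,199), about (590,-373). The crop confirms it is silver and well separated from the others. The open drawer is at left, with axis yaw about 0.143.

```bash
cat > plan.py <<'E'
import sys,numpy as np
from cell import read_state
from scipy.spatial.transform import Rotation as R
# plan.py x y z yaw nrows grip : per-call rows
def plan(x,y,z,yaw,g,n=None):
    s=read_state();p=np.array(s["eef_pos"]);r=R.from_euler("xyz",s["tool_rot"])
    t=R.from_euler("xyz",[np.pi,0,yaw]); rv0=(r.inv()*t).as_rotvec()
    dy=-(((yaw-s["tool_rot"][2])+0)) ; d=np.array([x,y,z])-p
    print("clock",round(s["clock"],2),"pos",p.round(1),"rot",np.round(s["tool_rot"],3),"q",np.round(s["qpos"],2),"w",round(s["width"],1),"F",np.round(s["force"],1))
    print("tool shift cm",(r.inv().apply(d)/10).round(2),"rotvec",rv0.round(3),"dist",np.linalg.norm(d).round(0),"rows",np.ceil(max(np.linalg.norm(d)/41.6,np.linalg.norm(rv0)/.1249)))
if __name__=="__main__":
    a=list(map(float,sys.argv[1:])); plan(*a[:4],8.5)
E
python3 plan.py 560 -340 230 0.143
```

```text
clock 0.1 pos [234.7 605.6 230.5] rot [-3.14  -0.     2.772] q [-1.27  0.63  0.04  1.52 -0.03  1.   -0.02] w 85.3 F [ 0.5 -0.2  0.8]
tool shift cm [-64.51 -76.4    0.18] rotvec [-1.000e-03  2.000e-03  2.629e+00] dist 1000.0 rows 25.0
```

Request:
carry_out:
  series:
    - [[-2.6, -3.1, 0, 0, 0, 0.11, 8.5], [-5.2, -6.2, 0, 0, 0, 0.22, 8.5], [-7.8, -9.3, 0, 0, 0, 0.33, 8.5], [-10.4, -12.4, 0, 0, 0, 0.44, 8.5], [-13, -15.5, 0, 0, 0, 0.55, 8.5]]

```text
clock: 0.52
eef_pos: [300.2, 412.4, 231.0]
tool_rot: [-3.141, 0.0, 2.217]
force: [0.6, 0.1, -0.1]
width: 84.7
```

```bash
python3 plan.py 560 -340 230 0.143
```

```text
clock 0.52 pos [300.2 412.4 231. ] rot [-3.141  0.     2.217] q [-1.14  0.44  0.2   1.91 -0.11  0.81 -0.23] w 84.7 F [ 0.6  0.1 -0.1]
tool shift cm [-75.73 -24.53   0.13] rotvec [-0.000e+00  1.000e-03  2.074e+00] dist 796.0 rows 20.0
```

Request:
carry_out:
  series:
    - [[-3.8, -1.2, 0, 0, 0, 0.11, 8.5], [-7.6, -2.4, 0, 0, 0, 0.22, 8.5], [-11.4, -3.6, 0, 0, 0, 0.33, 8.5], [-15.2, -4.8, 0, 0, 0, 0.44, 8.5], [-19, -6.1, 0, 0, 0, 0.55, 8.5]]

```text
clock: 0.93
eef_pos: [366.9, 224.7, 231.3]
tool_rot: [3.142, -0.0, 1.667]
force: [0.9, -0.3, 0.0]
width: 85.2
```

```bash
python3 plan.py 560 -340 230 0.143
```

```text
clock 0.93 pos [366.9 224.7 231.3] rot [ 3.142 -0.     1.667] q [-0.9   0.34  0.38  2.1  -0.18  0.73 -0.31] w 85.2 F [ 0.9 -0.3  0. ]
tool shift cm [-58.06  13.82   0.12] rotvec [-0.    -0.     1.524] dist 597.0 rows 15.0
```

Request:
carry_out:
  series:
    - [[-3.8, 0.9, 0, 0, 0, 0.11, 8.5], [-7.7, 1.8, 0, 0, 0, 0.22, 8.5], [-11.6, 2.8, 0, 0, 0, 0.33, 8.5], [-15.4, 3.7, 0, 0, 0, 0.44, 8.5], [-19.3, 4.6, 0, 0, 0, 0.55, 8.5]]

```text
clock: 1.35
eef_pos: [432.0, 37.5, 231.3]
tool_rot: [-3.141, -0.0, 1.117]
force: [1.0, 1.1, -0.9]
width: 84.6
```

```bash
python3 plan.py 560 -340 230 0.143
```

```text
clock 1.35 pos [432.   37.5 231.3] rot [-3.141 -0.     1.117] q [-0.56  0.37  0.55  2.1  -0.28  0.75 -0.28] w 84.6 F [ 1.   1.1 -0.9]
tool shift cm [-28.31  28.05   0.12] rotvec [-0.    -0.     0.974] dist 399.0 rows 10.0
```

Request:
carry_out:
  series:
    - [[-2.8, 2.8, 0, 0, 0, 0.1, 8.5], [-5.6, 5.6, 0, 0, 0, 0.2, 8.5], [-8.4, 8.4, 0, 0, 0, 0.3, 8.5], [-11.2, 11.2, 0, 0, 0, 0.4, 8.5], [-14, 14, 0, 0, 0, 0.5, 8.5]]

```text
clock: 1.77
eef_pos: [497.4, -149.5, 231.1]
tool_rot: [-3.141, 0.0, 0.617]
force: [2.1, -0.4, 0.7]
width: 85.4
```

```bash
python3 plan.py 560 -340 230 0.143
```

```text
clock 1.77 pos [ 497.4 -149.5  231.1] rot [-3.141  0.     0.617] q [-0.21  0.52  0.67  1.89 -0.41  0.87 -0.29] w 85.4 F [ 2.1 -0.4  0.7]
tool shift cm [-5.92 19.16  0.1 ] rotvec [-0.001  0.     0.474] dist 201.0 rows 5.0
```

Request:
carry_out:
  series:
    - [[-1.2, 3.8, 0, 0, 0, 0.1, 8.5], [-2.4, 7.7, 0, 0, 0, 0.2, 8.5], [-3.6, 11.5, 0, 0, 0, 0.3, 8.5], [-4.7, 15.3, 0, 0, 0, 0.4, 8.5], [-5.9, 19.1, 0, 0, 0, 0.474, 8.5]]

```text
clock: 2.18
eef_pos: [561.0, -338.7, 230.6]
tool_rot: [-3.141, 0.001, 0.144]
force: [1.0, 0.5, 0.4]
width: 85.1
```

```bash
python3 plan.py 590 -373 120 0.143; python3 - <<'E'
from cell import *
from h import *
from scipy.spatial.transform import Rotation as R
s=read_state();d=get_image("wrist");cv2.imwrite("pics/w1.png",d["img"])
T=np.eye(4);T[:3,:3]=R.from_euler("xyz",s["tool_rot"]).as_matrix();T[:3,3]=s["eef_pos"]
print(d["T_tool_cam"].round(2).tolist())
d["T"]=T@d["T_tool_cam"];np.savez("w1.npz",**d)
print(d["mtx"].round(0).tolist(), proj(d,[590,-373,50]),proj(d,[590,-373,4]))
P=cloud(d);m=(P[...,2]>43)&(P[...,2]<55)&(np.hypot(P[...,0]-590,P[...,1]+373)<40)&(d["z_map"]>0)
print(m.sum(),np.median(P[m],0), cv2.minEnclosingCircle(P[m][:,:2].astype(np.float32)))
E
```

```text
clock 2.18 pos [ 561.  -338.7  230.6] rot [-3.141e+00  1.000e-03  1.440e-01] q [ 0.1   0.75  0.75  1.51 -0.54  1.1  -0.46] w 85.1 F [1.  0.5 0.4]
tool shift cm [ 2.39  3.82 11.05] rotvec [-0.001  0.001  0.001] dist 119.0 rows 3.0
[[0.0, -0.95, -0.32, 82.94], [1.0, 0.0, 0.0, -0.44], [-0.0, -0.32, 0.95, -141.95], [0.0, 0.0, 0.0, 1.0]]
[[312.0, 0.0, 320.0], [0.0, 312.0, 197.0], [0.0, 0.0, 1.0]] [357.0167242  151.66250926] [352.64339532 144.54198204]
188 [ 589.85402931 -373.4101501    49.14061599] ((589.4950561523438, -373.72100830078125), 7.873948097229004)
```

View pics/w1.png

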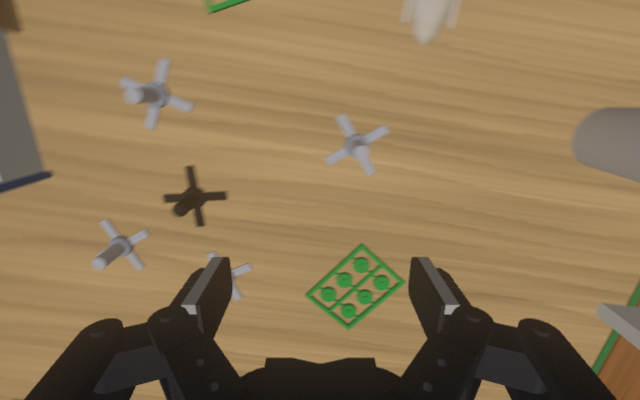

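The wrist view shows the chosen silver rotor at px (357,146). Its mast-top circle has radius 7.9 mm and sits at z≈49, which matches the description. Next I go over it and descend.

Request:
carry_out:
  series:
    - [[1.2, 2.0, 3.4, 0, 0, 0, 8.5], [2.3, 3.88, 7, 0, 0, 0, 8.5], [2.32, 3.88, 10.5, 0, 0, 0, 8.5], [2.32, 3.88, 14, 0, 0, 0, 8.5], [2.32, 3.88, 14, 0, 0, 0, 8.5]]

```text
clock: 2.65
eef_pos: [585.1, -368.3, 82.9]
tool_rot: [-3.131, 0.01, 0.148]
force: [-1.0, 1.1, -1.4]
width: 84.9
```

```bash
cat > wr.py <<'E'
from cell import *
from h import *
import sys
from scipy.spatial.transform import Rotation as R
def wrist(name):
    s=read_state();d=get_image("wrist");cv2.imwrite(f"pics/{name}.png",d["img"])
    T=np.eye(4);T[:3,:3]=R.from_euler("xyz",s["tool_rot"]).as_matrix();T[:3,3]=s["eef_pos"]
    d["T"]=T@d["T_tool_cam"];np.savez(name+".npz",**d);return s,d,T
E
python3 - <<'E'
from wr import *
s,d,T=wrist("w2");print(s["eef_pos"],s["tool_rot"])
P=cloud(d);m=(P[...,2]>43)&(P[...,2]<55)&(np.hypot(P[...,0]-590,P[...,1]+373)<30)&(d["z_map"]>0)
c,r=cv2.minEnclosingCircle(P[m][:,:2].astype(np.float32))
print(m.sum(),np.median(P[m],0),c,r)
E
python3 plan.py 589.5 -373.7 16 0.143
```

```text
[ 585.09383297 -368.28050584   82.8854588 ] [-3.13121088  0.00988541  0.14762528]
541 [ 590.71920872 -373.74029847   49.12304425] (589.7110595703125, -374.1685791015625) 8.12824535369873
clock 2.7 pos [ 586.7 -369.8   87. ] rot [-3.135  0.006  0.148] q [ 0.19  0.95  0.64  1.5  -0.66  0.93 -0.38] w 84.8 F [ 0.7  0.7 -0.7]
tool shift cm [0.27 0.47 7.09] rotvec [-0.006  0.006  0.005] dist 71.0 rows 2.0
```

View pics/w2.png

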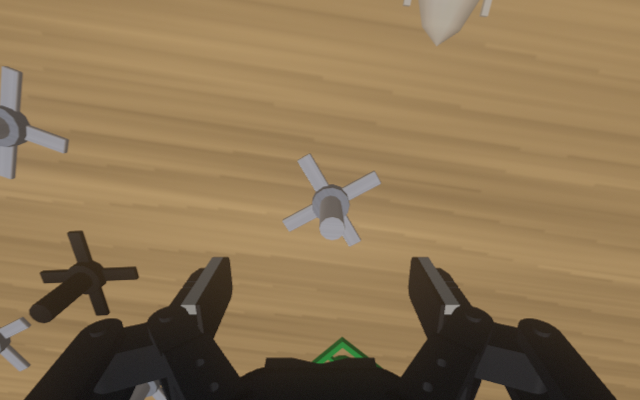

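Request:
carry_out:
  series:
    - [[0, 0, 0, 0, 0, 0, 8.5], [0, 0, 0, 0, 0, 0, 8.5]]

```text
clock: 2.87
eef_pos: [590.4, -373.5, 94.1]
tool_rot: [3.138, -0.003, 0.148]
force: [-0.6, -0.9, 0.6]
width: 84.9
```

```bash
python3 plan.py 589.6 -373.9 16 0.143
```

```text
clock 2.87 pos [ 590.4 -373.5   94.1] rot [ 3.138e+00 -3.000e-03  1.480e-01] q [ 0.19  0.94  0.65  1.49 -0.66  0.93 -0.38] w 84.9 F [-0.6 -0.9  0.6]
tool shift cm [-0.11 -0.    7.81] rotvec [ 0.003 -0.003  0.005] dist 78.0 rows 2.0
```

Request:
carry_out:
  series:
    - [[0, 0, 1.5, 0, 0, 0, 8.5], [0, 0, 3.2, 0, 0, 0, 8.5], [0, 0, 4.8, 0, 0, 0, 8.5], [0, 0, 5.5, 0, 0, 0, 8.5], [0, 0, 5.5, 0, 0, 0, 8.5]]

```text
clock: 3.28
eef_pos: [588.4, -371.4, 34.5]
tool_rot: [-3.139, 0.002, 0.148]
force: [0.9, -0.4, 0.5]
width: 85.1
```

```bash
python3 plan.py 589.6 -373.9 16 0.143
```

```text
clock 3.28 pos [ 588.4 -371.4   34.5] rot [-3.139e+00  2.000e-03  1.480e-01] q [ 0.21  1.01  0.6   1.51 -0.7   0.84 -0.35] w 85.1 F [ 0.9 -0.4  0.5]
tool shift cm [0.08 0.27 1.85] rotvec [-0.002  0.002  0.005] dist 19.0 rows 1.0
```

Request:
carry_out:
  series:
    - [[0.03, 0.1, 0.6, 0, 0, 0, 8.5], [0.03, 0.1, 1.2, 0, 0, 0, 8.5], [0.03, 0.1, 1.7, 0, 0, 0, 8.5], [0.03, 0.1, 1.7, 0, 0, 0, 8.5]]

```text
clock: 3.62
eef_pos: [589.2, -372.9, 18.3]
tool_rot: [-3.141, 0.001, 0.148]
force: [-0.8, -0.5, 0.1]
width: 84.9
```

```bash
python3 plan.py 589.6 -373.9 16 0.143
```

```text
clock 3.62 pos [ 589.2 -372.9   18.3] rot [-3.141e+00  1.000e-03  1.480e-01] q [ 0.22  1.03  0.59  1.51 -0.71  0.82 -0.34] w 84.9 F [-0.8 -0.5  0.1]
tool shift cm [0.02 0.1  0.23] rotvec [-0.001  0.001  0.005] dist 3.0 rows 1.0
```

Request:
carry_out:
  series:
    - [[0, 0.08, 0.1, 0, 0, 0, 5], [0, 0.08, 0.1, 0, 0, 0, 2], [0, 0.08, 0.1, 0, 0, 0, 0.5], [0, 0.08, 0.1, 0, 0, 0, 0.5], [0, 0.08, 0.1, 0, 0, 0, 0.5]]

```text
clock: 4.03
eef_pos: [589.9, -374.2, 18.6]
tool_rot: [3.141, -0.0, 0.148]
force: [-0.8, -0.0, 0.1]
width: 24.7
```

Request:
carry_out:
  series:
    - [[0, 0, 0, 0, 0, 0, 0.5], [0, 0, 0, 0, 0, 0, 0.5], [0, 0, 0, 0, 0, 0, 0.5], [0, 0, 0, 0, 0, 0, 0.5]]

```text
clock: 4.37
eef_pos: [590.0, -374.3, 18.7]
tool_rot: [3.141, -0.0, 0.148]
force: [0.0, 1.1, 3.6]
width: 14.5
```

Request:
carry_out:
  series:
    - [[0, 0, -0.5, 0, 0, 0, 0.5], [0, 0, -1.5, 0, 0, 0, 0.5], [0, 0, -4, 0, 0, 0, 0.5], [0, 0, -7, 0, 0, 0, 0.5], [0, 0, -10, 0, 0, 0, 0.5]]

```text
clock: 4.78
eef_pos: [589.2, -373.9, 119.3]
tool_rot: [-3.141, 0.001, 0.147]
force: [1.1, -0.6, -1.0]
width: 14.5
```

Request:
carry_out:
  series:
    - [[0, 0, -2.5, 0, 0, 0, 0.5], [0, 0, -4.5, 0, 0, 0, 0.5], [0, 0, -5.5, 0, 0, 0, 0.5], [0, 0, -5.5, 0, 0, 0, 0.5], [0, 0, -5.5, 0, 0, 0, 0.5]]

```text
clock: 5.2
eef_pos: [589.7, -373.8, 173.2]
tool_rot: [-3.141, -0.0, 0.148]
force: [-0.3, 1.4, -0.8]
width: 14.5
```

```bash
python3 - <<'E'
from wr import *
s,d,T=wrist("w3")
for n in("scene","top"):
    d=get_image(n);cv2.imwrite(f"pics/{n}3.png",d["img"]);np.savez(f"{n}3.npz",**d)
E
python3 plan.py 554 79 174 0.143
```

```text
clock 5.35 pos [ 589.  -373.2  171.3] rot [-3.139e+00  2.000e-03  1.480e-01] q [ 0.17  0.86  0.7   1.44 -0.59  1.06 -0.43] w 14.4 F [ 0.  -0.1 -1. ]
tool shift cm [  3.19 -45.24  -0.17] rotvec [-0.002  0.002  0.005] dist 454.0 rows 11.0
```

View pics/w3.png

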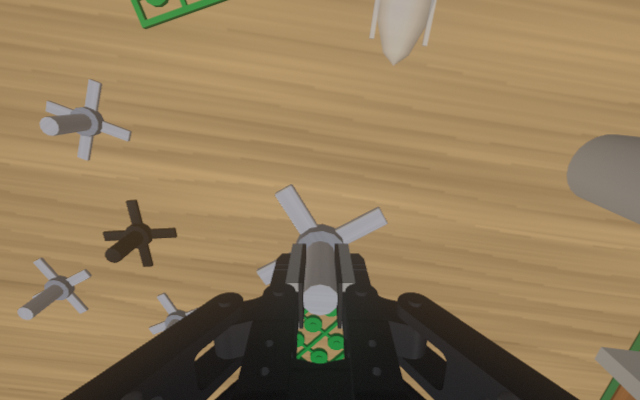

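View pics/scene3.png

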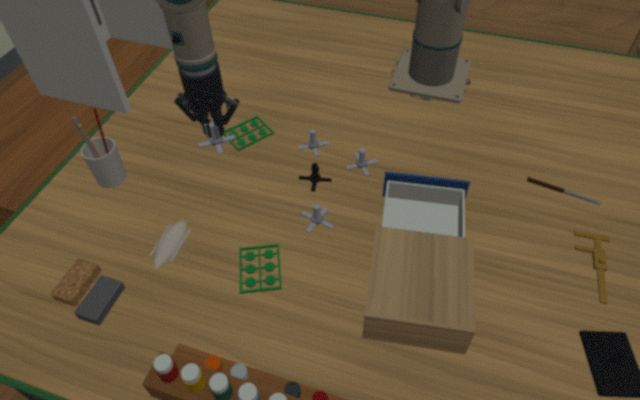

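The rotor is held: wrist px (320,245), mast between the pads. Next I travel to above the drawer.

Request:
carry_out:
  series:
    - [[0.2, -2, 0, 0, 0, 0, 0.5], [0.5, -6, 0, 0, 0, 0, 0.5], [0.8, -10, 0, 0, 0, 0, 0.5], [1.1, -14, 0, 0, 0, 0, 0.5], [1.4, -18, 0, 0, 0, 0, 0.5]]

```text
clock: 5.77
eef_pos: [576.0, -192.0, 171.8]
tool_rot: [-3.14, 0.002, 0.147]
force: [0.8, -0.2, -0.1]
width: 14.2
```

Request:
carry_out:
  series:
    - [[0.2, -4, 0, 0, 0, 0, 0.5], [0.5, -8, 0, 0, 0, 0, 0.5], [0.8, -12, 0, 0, 0, 0, 0.5], [1.1, -16, 0, 0, 0, 0, 0.5], [1.4, -20, 0, 0, 0, 0, 0.5]]

```text
clock: 6.18
eef_pos: [560.4, 7.8, 172.2]
tool_rot: [-3.142, 0.002, 0.148]
force: [0.8, 0.6, -1.2]
width: 14.4
```

Request:
carry_out:
  series:
    - [[0.1, -3, 0, 0, 0, 0, 0.5], [0.3, -5.5, 0, 0, 0, 0, 0.5], [0.3, -7, 0, 0, 0, 0, 0.5], [0.3, -7, 0, 0, 0, 0, 0.5], [0.3, -7, 0, 0, 0, 0, 0.5]]

```text
clock: 6.6
eef_pos: [553.5, 76.1, 172.3]
tool_rot: [3.141, 0.002, 0.15]
force: [-0.7, -1.2, -0.4]
width: 14.0
```

```bash
python3 - <<'E'
from wr import *
s,d,T=wrist("w4")
P=cloud(d)
ok=d["z_map"]>0
hsv=cv2.cvtColor(d["img"],cv2.COLOR_BGR2HSV)
m=(cv2.inRange(hsv,(100,120,30),(125,255,255))>0)&ok
q=P[m&(P[...,2]>80)&(P[...,2]<92)]
print(len(q)); 
if len(q)>10:
  r=cv2.minAreaRect(q[:,:2].astype(np.float32));print(r,cv2.boxPoints(r).round(1).tolist())
E
python3 plan.py 554 79 174 0.143
```

```text
656
((489.117431640625, 71.7037353515625), (7.093376636505127, 180.9210968017578), 8.622854232788086) [[472.0, 160.60000610351562], [499.20001220703125, -18.299999237060547], [506.20001220703125, -17.200000762939453], [479.1000061035156, 161.6999969482422]]
clock 6.65 pos [553.9  74.5 172.7] rot [3.14e+00 1.00e-03 1.47e-01] q [-0.66  0.7   0.78  1.85 -0.64  0.86 -0.99] w 14.1 F [ 0.1 -0.5 -1. ]
tool shift cm [ 0.08 -0.44 -0.13] rotvec [0.001 0.001 0.004] dist 5.0 rows 1.0
```

View pics/w4.png

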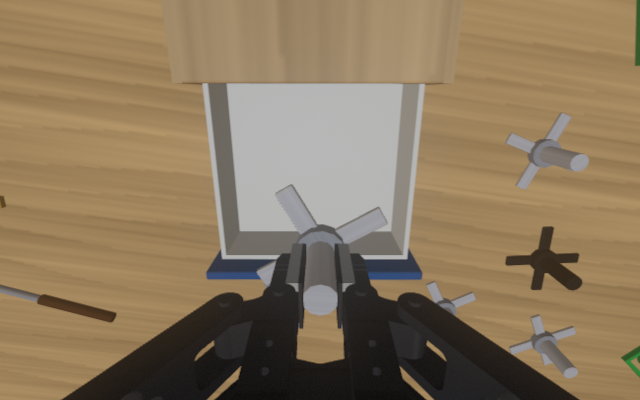

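```bash
python3 - <<'E'
from h import *
d=dict(np.load("w4.npz"));P=cloud(d);ok=d["z_map"]>0
def rep(yaw):
    R=np.array([[np.cos(yaw),np.sin(yaw)],[-np.sin(yaw),np.cos(yaw)]])
    return P[...,:2]@R.T
L=rep(0.147); Z=P[...,2]
g=lambda p:(np.array([[np.cos(.147),np.sin(.147)],[-np.sin(.147),np.cos(.147)]])@np.array(p)).round(1)
print("tool",g([553.9,74.5]))
w=ok&(Z>62)&(Z<67); print("walls y hist"); 
for a in range(500,660,20):
    y=L[w&(L[...,0]>a)&(L[...,0]<a+20)][:,1]
    if len(y): 
        lo=y[y<-10];hi=y[y>-10]
        print(a,len(y),np.percentile(lo,[2,98]).round(1) if len(lo) else None,np.percentile(hi,[2,98]).round(1) if len(hi) else None)
b=ok&(Z>87)&(Z<94); x=L[b&(L[...,0]>580)]; print("box front x",np.percentile(x[:,0],[.5,1,2]),"y",np.percentile(x[:,1],[.5,99.5]))
f=ok&(Z>81)&(Z<90)&(L[...,0]<540); f&=(cv2.inRange(cv2.cvtColor(d["img"],cv2.COLOR_BGR2HSV),(100,120,30),(125,255,255))>0)
x=L[f];print("front x",np.percentile(x[:,0],[1,2,50,98,99]),"y",np.percentile(x[:,1],[1,99]))
fl=ok&(Z>9)&(Z<17)&(L[...,0]>560)&(L[...,0]<600)&(abs(L[...,1])<100);print("floor z",np.median(Z[fl]),np.percentile(L[fl][:,1],[.5,99.5]))
E
```

```text
tool [558.8  -7.4]
walls y hist
500 431 [-83.8 -43.9] [33.2 83.8]
520 214 [-84.  -79.6] [79.8 84. ]
540 219 [-83.7 -79.6] [79.9 84.1]
560 242 [-83.8 -79.6] [79.8 84. ]
580 258 [-83.7 -79.5] [79.9 84.1]
600 276 [-83.7 -79.6] [79.9 84.2]
620 294 [-83.7 -79.4] [80.  84.3]
640 133 [-86.1 -79.5] [80.2 88.3]
box front x [647.74477261 648.00713823 648.54815692] y [-93.6670183   94.42584054]
front x [491.09100542 491.21675101 494.44928064 497.46766302 497.69848018] y [-90.00872828  88.82018056]
floor z 12.293216954313777 [-79.67842299  80.29275283]
```

Request:
carry_out:
  series:
    - [[0.3, -0.4, 1, 0, 0, 0, 0.5], [0.6, -0.74, 3, 0, 0, 0, 0.5], [0.6, -0.74, 6, 0, 0, 0, 0.5], [0.6, -0.74, 8, 0, 0, 0, 0.5], [0.6, -0.74, 8, 0, 0, 0, 0.5]]

```text
clock: 7.07
eef_pos: [556.2, 82.5, 89.0]
tool_rot: [3.141, 0.008, 0.145]
force: [-1.0, -0.1, -0.5]
width: 14.4
```

```bash
python3 plan.py 558.9 82.8 33 0.147
```

```text
clock 7.07 pos [556.2  82.5  89. ] rot [3.141 0.008 0.145] q [-0.61  0.81  0.67  1.89 -0.75  0.72 -0.91] w 14.4 F [-1.  -0.1 -0.5]
tool shift cm [0.32 0.01 5.6 ] rotvec [ 0.     0.008 -0.002] dist 56.0 rows 2.0
```

Request:
carry_out:
  series:
    - [[0, 0, 0, 0, 0, 0, 0.5], [0, 0, 1.2, 0, 0, 0, 0.5], [0, 0, 2.8, 0, 0, 0, 0.5], [0, 0, 4.3, 0, 0, 0, 0.5], [0, 0, 4.8, 0, 0, 0, 0.5]]

```text
clock: 7.48
eef_pos: [558.9, 83.6, 44.3]
tool_rot: [-3.141, 0.001, 0.147]
force: [0.5, 0.9, -0.6]
width: 14.3
```

Request:
carry_out:
  series:
    - [[0, 0, 0, 0, 0, 0, 0.5], [0, 0, 0, 0, 0, 0, 0.5], [0, 0, 0, 0, 0, 0, 0.5]]

```text
clock: 7.73
eef_pos: [559.9, 83.5, 46.3]
tool_rot: [3.141, -0.002, 0.148]
force: [0.4, 0.1, -2.0]
width: 14.3
```

```bash
python3 plan.py 558.9 82.8 32 0.147
```

```text
clock 7.73 pos [559.9  83.5  46.3] rot [ 3.141e+00 -2.000e-03  1.480e-01] q [-0.57  0.87  0.6   1.91 -0.82  0.63 -0.86] w 14.3 F [ 0.4  0.1 -2. ]
tool shift cm [-0.12  0.05  1.43] rotvec [ 0.    -0.002  0.001] dist 14.0 rows 1.0
```

Request:
carry_out:
  series:
    - [[0, 0, 0.4, 0, 0, 0, 0.5], [0, 0, 0.8, 0, 0, 0, 0.5], [0, 0, 1.2, 0, 0, 0, 0.5], [0, 0, 1.35, 0, 0, 0, 0.5], [0, 0, 1.35, 0, 0, 0, 0.5]]

```text
clock: 8.15
eef_pos: [559.1, 83.8, 31.7]
tool_rot: [-3.141, 0.0, 0.148]
force: [0.1, -0.3, -0.6]
width: 14.3
```

Request:
carry_out:
  series:
    - [[0, 0, 0, 0, 0, 0, 0.5], [0, 0, 0, 0, 0, 0, 0.5]]

```text
clock: 8.32
eef_pos: [559.0, 83.7, 31.7]
tool_rot: [3.142, 0.0, 0.148]
force: [-0.2, 0.2, -1.1]
width: 14.5
```

Request:
carry_out:
  series:
    - [[0, 0, 0.1, 0, 0, 0, 0.5], [0, 0, 0.1, 0, 0, 0, 0.5], [0, 0, 0.1, 0, 0, 0, 0.5]]

```text
clock: 8.57
eef_pos: [559.6, 83.8, 31.6]
tool_rot: [-3.141, -0.001, 0.148]
force: [-1.4, 1.0, 5.7]
width: 14.0
```

Request:
carry_out:
  series:
    - [[0, 0, 0, 0, 0, 0, 2.5], [0, 0, 0, 0, 0, 0, 5], [0, 0, 0, 0, 0, 0, 6], [0, 0, 0, 0, 0, 0, 6], [0, 0, 0, 0, 0, 0, 6]]

```text
clock: 8.98
eef_pos: [558.9, 83.7, 30.6]
tool_rot: [3.142, 0.0, 0.148]
force: [-0.9, -0.6, -0.3]
width: 60.1
```

Contact was felt at 5.7 N and the rotor is released. Raising straight up.

Request:
carry_out:
  series:
    - [[0, 0, -1.5, 0, 0, 0, 6], [0, 0, -4.5, 0, 0, 0, 6], [0, 0, -8, 0, 0, 0, 6], [0, 0, -11.5, 0, 0, 0, 6], [0, 0, -14.5, 0, 0, 0, 6]]

```text
clock: 9.4
eef_pos: [559.1, 83.4, 177.8]
tool_rot: [3.141, -0.001, 0.147]
force: [0.7, 0.0, -0.4]
width: 60.1
```

```bash
python3 - <<'E'
from wr import *
s,d,T=wrist("w5")
P=cloud(d);ok=d["z_map"]>0
c,sn=np.cos(.147),np.sin(.147);L=P[...,:2]@np.array([[c,sn],[-sn,c]]).T;Z=P[...,2]
m=ok&(abs(L[...,1])<60)&(L[...,0]>505)&(L[...,0]<640)&(Z>55)&(Z<70);print(m.sum(),np.median(L[m],0),np.median(Z[m]))
f=ok&(Z>81)&(Z<90)&(L[...,0]<540)&(cv2.inRange(cv2.cvtColor(d["img"],cv2.COLOR_BGR2HSV),(100,120,30),(125,255,255))>0)
print("front x",np.percentile(L[f][:,0],[2,98]))
h=ok&(Z>40)&(Z<60)&(L[...,0]<487)&(L[...,0]>440)&(abs(L[...,1])<60);print("handle",h.sum(),L[h].mean(0) if h.sum() else 0, np.percentile(L[h],[2,98],axis=0) if h.sum() else 0)
E
python3 plan.py 420 62 174 0.147
```

```text
272 [566.27474729   1.60351807] 62.10473671221388
front x [491.27991244 497.05986579]
handle 873 [ 4.64835398e+02 -8.59990569e-02] [[460.4656578  -46.36194708]
 [468.3997069   46.56898353]]
clock 9.45 pos [562.5  83.  182.9] rot [ 3.141 -0.009  0.147] q [-0.68  0.7   0.79  1.82 -0.63  0.88 -1.01] w 59.8 F [ 2.4 -0.3  2.6]
tool shift cm [-1.441e+01 -1.000e-02  7.600e-01] rotvec [ 0.    -0.009 -0.   ] dist 144.0 rows 4.0
```

View pics/w5.png

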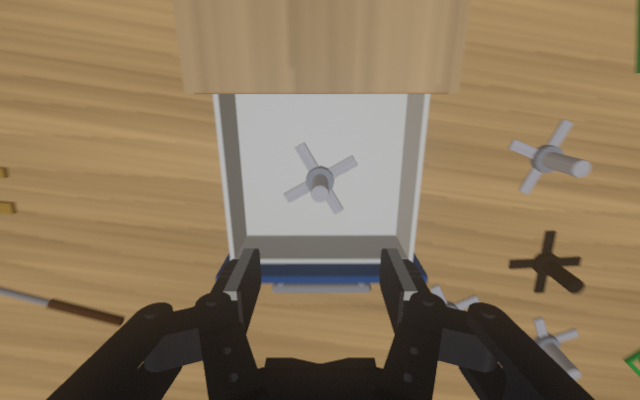

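The rotor stands in the drawer at wrist px (320,180), drawer-frame offset (566, 1.6). I'll close the fingers and go in front of the blue face, above the handle, then push.

Request:
carry_out:
  series:
    - [[-2, 0, 0, 0, 0, 0, 3], [-5, 0, 0, 0, 0, 0, 0], [-8, 0, 0, 0, 0, 0, 0], [-10.3, 0, 0, 0, 0, 0, 0], [-10.3, 0, 0, 0, 0, 0, 0]]

```text
clock: 9.87
eef_pos: [451.3, 68.1, 175.3]
tool_rot: [-3.139, 0.006, 0.146]
force: [-1.2, 0.1, -0.1]
width: 0.5
```

```bash
python3 plan.py 457 67.7 67 0.147
```

```text
clock 9.87 pos [451.3  68.1 175.3] rot [-3.139  0.006  0.146] q [-0.75  0.57  0.81  2.11 -0.63  0.73 -0.95] w 0.5 F [-1.2  0.1 -0.1]
tool shift cm [ 0.63  0.15 10.82] rotvec [-0.003  0.006 -0.001] dist 108.0 rows 3.0
```

Request:
carry_out:
  series:
    - [[0.1, 0, 2, 0, 0, 0, 0], [0.1, 0, 4.5, 0, 0, 0, 0], [0.1, 0, 7, 0, 0, 0, 0], [0.1, 0, 8.5, 0, 0, 0, 0], [0.1, 0, 8.5, 0, 0, 0, 0]]

```text
clock: 10.28
eef_pos: [456.8, 68.6, 88.4]
tool_rot: [3.142, 0.005, 0.148]
force: [-0.6, -0.5, 0.5]
width: 0.1
```

Request:
carry_out:
  series:
    - [[0, 0, 0, 0, 0, 0, 0], [0, 0, 0, 0, 0, 0, 0], [0, 0, 0, 0, 0, 0, 0]]

```text
clock: 10.53
eef_pos: [459.1, 68.7, 91.7]
tool_rot: [3.141, -0.002, 0.148]
force: [0.7, -0.8, 0.6]
width: -0.0
```

```bash
python3 plan.py 457 67.7 67 0.147
```

```text
clock 10.53 pos [459.1  68.7  91.7] rot [ 3.141e+00 -2.000e-03  1.480e-01] q [-0.62  0.7   0.62  2.16 -0.82  0.53 -0.79] w -0.0 F [ 0.7 -0.8  0.6]
tool shift cm [-0.23  0.06  2.47] rotvec [ 0.    -0.002  0.001] dist 25.0 rows 1.0
```

Request:
carry_out:
  series:
    - [[-0.2, 0.05, 0.8, 0, 0, 0, 0], [-0.2, 0.05, 1.6, 0, 0, 0, 0], [-0.2, 0.05, 2.4, 0, 0, 0, 0], [-0.2, 0.05, 2.4, 0, 0, 0, 0], [-0.2, 0.05, 2.4, 0, 0, 0, 0]]

```text
clock: 10.95
eef_pos: [455.8, 67.8, 66.2]
tool_rot: [-3.141, 0.001, 0.147]
force: [0.0, 0.8, -0.4]
width: -0.2
```

```bash
python3 plan.py 617 91 66 0.147; python3 - <<'E'
from cell import *
import cv2
cv2.imwrite("pics/s6.png",get_image("scene")["img"][100:360,250:560].repeat(2,0).repeat(2,1))
E
```

```text
clock 10.95 pos [455.8  67.8  66.2] rot [-3.141e+00  1.000e-03  1.470e-01] q [-0.57  0.73  0.55  2.18 -0.89  0.47 -0.74] w -0.2 F [ 0.   0.8 -0.4]
tool shift cm [16.29  0.08 -0.  ] rotvec [-0.     0.001  0.   ] dist 163.0 rows 4.0
```

View pics/s6.png

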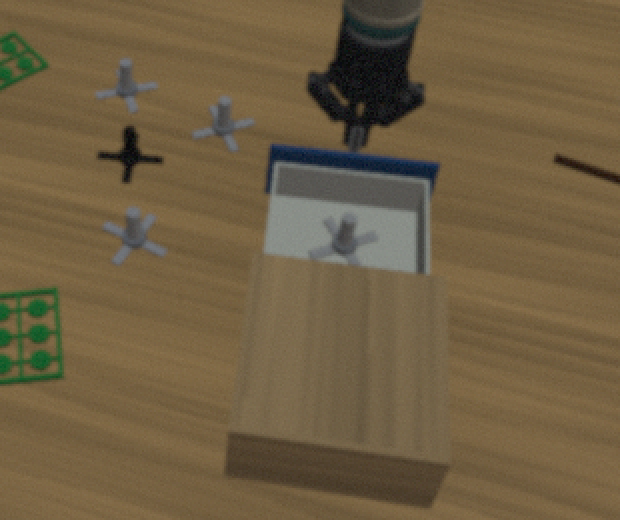

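Request:
carry_out:
  series:
    - [[0.7, 0, 0, 0, 0, 0, 0], [1.4, 0, 0, 0, 0, 0, 0], [2.1, 0, 0, 0, 0, 0, 0], [2.8, 0, 0, 0, 0, 0, 0], [3.5, 0, 0, 0, 0, 0, 0]]

```text
clock: 11.42
eef_pos: [491.4, 73.2, 66.8]
tool_rot: [3.142, 0.0, 0.148]
force: [-1.9, 0.3, 1.0]
width: 0.3
```

Request:
carry_out:
  series:
    - [[0.8, 0, 0, 0, 0, 0, 0], [1.6, 0, 0, 0, 0, 0, 0], [2.4, 0, 0, 0, 0, 0, 0], [3.2, 0, 0, 0, 0, 0, 0], [4, 0, 0, 0, 0, 0, 0]]

```text
clock: 11.83
eef_pos: [531.2, 79.2, 66.8]
tool_rot: [-3.141, 0.0, 0.148]
force: [-0.9, 0.3, 1.6]
width: 0.4
```

```bash
python3 plan.py 617 91 66 0.147; python3 - <<'E'
from cell import *
import cv2
cv2.imwrite("pics/s7.png",get_image("scene")["img"][100:360,250:560].repeat(2,0).repeat(2,1))
E
```

```text
clock 11.83 pos [531.2  79.2  66.8] rot [-3.141  0.     0.148] q [-0.59  0.81  0.62  1.98 -0.81  0.62 -0.84] w 0.4 F [-0.9  0.3  1.6]
tool shift cm [8.66 0.09 0.08] rotvec [-0.     0.     0.001] dist 87.0 rows 3.0
```

View pics/s7.png

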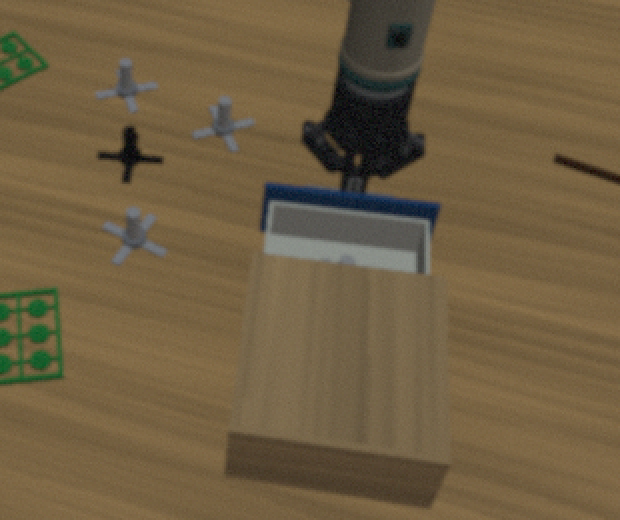

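Request:
carry_out:
  series:
    - [[1, 0, 0, 0, 0, 0, 0], [2.2, 0, 0, 0, 0, 0, 0], [3.4, 0, 0, 0, 0, 0, 0], [4.6, 0, 0, 0, 0, 0, 0], [5.6, 0, 0, 0, 0, 0, 0]]

```text
clock: 12.3
eef_pos: [586.5, 87.4, 66.6]
tool_rot: [-3.142, 0.0, 0.148]
force: [-1.1, -0.4, 1.0]
width: 0.1
```

Request:
carry_out:
  series:
    - [[0.5, 0, 0, 0, 0, 0, 0], [1, 0, 0, 0, 0, 0, 0], [1.5, 0, 0, 0, 0, 0, 0], [1.9, 0, 0, 0, 0, 0, 0], [2.2, 0, 0, 0, 0, 0, 0]]

```text
clock: 12.72
eef_pos: [607.6, 90.6, 66.6]
tool_rot: [-3.141, 0.001, 0.148]
force: [-2.8, 0.2, -1.0]
width: -0.2
```

Request:
carry_out:
  series:
    - [[0.2, 0, 0, 0, 0, 0, 0], [0.4, 0, 0, 0, 0, 0, 0], [0.6, 0, 0, 0, 0, 0, 0]]

```text
clock: 12.97
eef_pos: [613.3, 91.4, 66.7]
tool_rot: [-3.141, 0.001, 0.148]
force: [-1.9, 0.3, -1.0]
width: -0.3
```

Request:
carry_out:
  series:
    - [[0.15, 0, 0, 0, 0, 0, 0], [0.3, 0, 0, 0, 0, 0, 0], [0.45, 0, 0, 0, 0, 0, 0]]

```text
clock: 13.22
eef_pos: [617.9, 92.1, 66.7]
tool_rot: [-3.141, 0.0, 0.148]
force: [-0.9, -0.5, -1.4]
width: -0.1
```

Request:
carry_out:
  series:
    - [[0.15, 0, 0, 0, 0, 0, 0], [0.3, 0, 0, 0, 0, 0, 0]]

```text
clock: 13.38
eef_pos: [620.5, 92.5, 66.7]
tool_rot: [-3.141, 0.001, 0.148]
force: [-6.5, -0.6, 3.2]
width: -0.0
```

Request:
carry_out:
  series:
    - [[0.1, 0, 0, 0, 0, 0, 0], [0.2, 0, 0, 0, 0, 0, 0]]

```text
clock: 13.55
eef_pos: [620.5, 92.5, 66.7]
tool_rot: [-3.14, 0.005, 0.148]
force: [-9.2, 0.1, 4.9]
width: -0.1
```

```bash
python3 plan.py 617 91 66 0.147; python3 - <<'E'
from cell import *
import cv2
cv2.imwrite("pics/s8.png",get_image("scene")["img"][100:360,250:560].repeat(2,0).repeat(2,1))
E
```

```text
clock 13.55 pos [620.5  92.5  66.7] rot [-3.14   0.005  0.148] q [-0.57  0.91  0.67  1.72 -0.76  0.79 -0.96] w -0.1 F [-9.2  0.1  4.9]
tool shift cm [-0.37  0.1   0.07] rotvec [-0.001  0.005  0.001] dist 4.0 rows 1.0
```

View pics/s8.png

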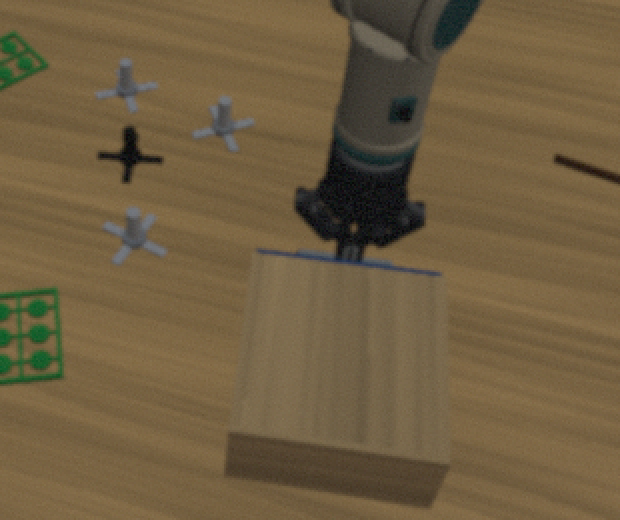

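The drawer is stopped hard, with force rising and no motion. Backing off now.

Request:
carry_out:
  series:
    - [[0.2, 0, 0, 0, 0, 0, 0], [-0.8, 0, 0, 0, 0, 0, 0], [-2.5, 0, 0, 0, 0, 0, 0], [-4.5, 0, -1, 0, 0, 0, 0], [-6.5, 0, -4, 0, 0, 0, 0]]

```text
clock: 14.02
eef_pos: [556.6, 83.0, 104.5]
tool_rot: [3.141, 0.004, 0.148]
force: [0.7, 0.4, 0.3]
width: 0.1
```

Request:
carry_out:
  series:
    - [[-2, 0, -3, 0, 0, 0, 0], [-4, 0, -6, 0, 0, 0, 0], [-5, 0, -9, 0, 0, 0, 0], [-5, 0, -10, 0, 0, 0, 0], [-5, 0, -10, 0, 0, 0, 0]]

```text
clock: 14.43
eef_pos: [511.9, 75.7, 209.8]
tool_rot: [-3.141, -0.008, 0.148]
force: [1.1, -0.4, -0.6]
width: 0.1
```

```bash
python3 - <<'E'
from wr import *
s,d,T=wrist("w9");print(s["clock"],s["eef_pos"],s["force"])
P=cloud(d);ok=d["z_map"]>0
c,sn=np.cos(.147),np.sin(.147);L=P[...,:2]@np.array([[c,sn],[-sn,c]]).T;Z=P[...,2]
f=ok&(cv2.inRange(cv2.cvtColor(d["img"],cv2.COLOR_BGR2HSV),(100,120,30),(125,255,255))>0)&(Z>81)&(Z<90)&(abs(L[...,1])<100)
print("front top x",np.percentile(L[f][:,0],[2,98]) if f.sum() else 0)
b=ok&(Z>87)&(Z<94)&(L[...,0]>580)&~f;print("box x",np.percentile(L[b][:,0],[1,2]))
h=ok&(Z>40)&(Z<58)&(abs(L[...,1])<40)&(L[...,0]>580)&(L[...,0]<630);print("handle",h.sum(),np.median(L[h],0))
cv2.imwrite("pics/s9.png",get_image("scene")["img"]);cv2.imwrite("pics/t9.png",get_image("top")["img"])
E
```

```text
14.4333 [511.86828345  75.71874474 209.84683709] [ 1.14189511 -0.43875663 -0.61131168]
front top x [640.0677607  645.67072953]
box x [647.50171047 647.67054795]
handle 1231 [611.65646342  -0.64331896]
```

View pics/w9.png

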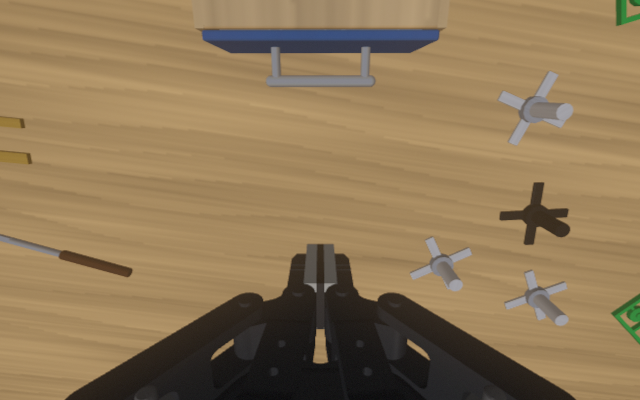

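View pics/s9.png

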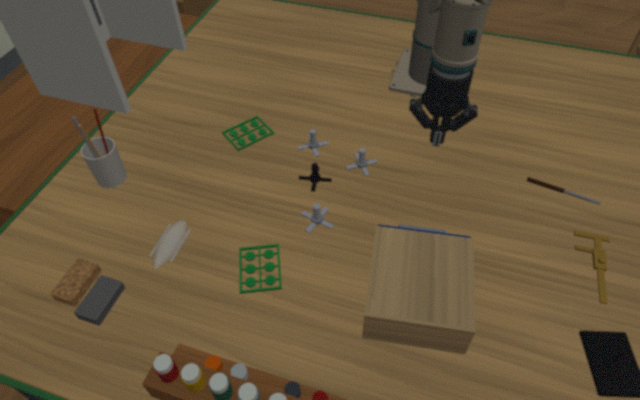

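Request:
carry_out:
  series:
    - [[0, 0, 0, 0, 0, 0, 4], [0, 0, 0, 0, 0, 0, 8], [0, 0, 0, 0, 0, 0, 8], [0, 0, 0, 0, 0, 0, 8], [0, 0, 0, 0, 0, 0, 8]]

```text
clock: 15.0
eef_pos: [509.1, 75.7, 206.4]
tool_rot: [3.141, 0.001, 0.148]
force: [0.2, -0.3, -1.0]
width: 60.3
```

```bash
python3 -c "
from cell import *
s=read_state();print(s['clock'],s['eef_pos'],s['force'],s['width']);print(finish_job())"
```

```text
15.0 [509.09567783  75.65182221 206.36001581] [ 0.17568994 -0.31752051 -1.03413194] 60.325458854554576
the job is handed in; nothing more can be done
None
```

I put the farthest silver rotor, about 699 mm from the base, into the drawer and pushed the drawer shut. I handed the job in at 15.0 s, with the gripper open and well clear.

- **Rotor in the drawer:** After release, the wrist image showed it standing upright near the set-down point, about 3 mm off along the drawer and 2 mm off mid-width.
- **Drawer shut:** I pushed on the blue front until it stopped. The force rose to about 9 N with no further motion. The drawer had travelled about 147–149 mm. In the wrist image the blue front sits against the box. The depth readings leave 1–2 mm between the front's visible rear edge and the box, which is within the calibration error.
- **Other objects:** The black rotor and the other three silver ones were not touched.
- **Disagreements:** The scene and top cameras differed by about 5 mm in y, so I used wrist-camera measurements for the grasp and the placing. The finger opening read about 14.5 mm on the 16 mm mast, but the grasp held.
- **Not checked:** I could not see the rotor once the drawer was shut.

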